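Slide the tidy boxes home in their rack by length

ROBOT

A 6-joint arm with a two-finger parallel gripper is mounted at the origin on the work surface. World frame = base frame: x ahead of the robot, y to its left, z up, the work surface at z = 0. Lengths are in m, angles in rad, forces in N, time in s.
With the tool pointing down it reaches from about 0.275 to 0.825 m from the base axis. Payload 4.9 kg.
Tool frame: the origin (TCP) lies midway between the tips of the shut fingers; the grasp point (between the pads) lies 19 mm behind it (tcp_to_grasp is the distance from the TCP to the grasp point, in m); z points along the fingers, y is the direction in which the jaws open and shut (so a half turn about z gives the same grasp; the last joint's range is limited). The gripper opens to 85 mm and grips with 20 to 120 N. Pads are 22 mm wide; open, the fingers measure 114 mm over their backs; the gripper's body (76 mm by 85 mm) begins 54 mm behind the grasp point. The pads swing forward as they close: fully open they stand 13 mm farther back than shut.
Start: joints at [1.099, 0.326, -0.193, 1.052, 0, 1.437], TCP at [0.182, 0.519, 0.231] pointing down, gripper open.
Joint ranges: [-2.65, 2.65], [-0.97, 1.79], [-1.3, 1.35], [-1.93, 2.1], [-1.47, 1.37], [-3.14, 3.14]. Speed limits (rad/s): [2.57, 2.57, 3.14, 3.14, 3.14, 3.14].

INTERFACE

Orientations are given as a rotation vector (axis times angle).
In Python, from plant import sense, capture, camera_model, job_done, tcp_to_grasp gives the robot as it stands.
- The arm moves only by the tool apply_moves, never from a script. Its argument "rows" is a list that holds one entry, the list of rows, each a list of 5 numbers: the shift along the world's x, y, z in m, then the turn about the world's z in rad, then the opening, from -1 (shut) to 1 (fully open), so that 0 is half open. A call has 1 to 12 rows; each row shifts and turns the commanded pose from where the row before left it; what a row does not reach is not made up. A row lasts 1/8 s, in which the tool goes at most 62.5 mm and 10.7 degrees, less where a joint would pass 70% of its speed; a pose out of reach is approached as far as the arm can. A call with a gripper value outside its range is refused whole. The fingers move at their own pace and stop on an object; "newtons" is the grip in N (left out, the last holds). Time passes only in rows, so rows that do not move let the fingers close. It gives the time, the measured TCP pose, the force and the opening at its end, in the units of the state.
- sense(): the state, without advancing time (a new reading comes with each control period).
- capture(name): name is "scene" or "top" or "wrist"; returns (picture, depth): 480x640x3 uint8, red, green, blue; 480x640 float32, m along the optical axis (not along the pixel's ray), 0 where there is no reading.
- camera_model(name): a dict with "fx", "fy", "cx", "cy" (pixels), "R" (3x3) and "t" (3): a world point X has camera coordinates R X + t. Camera axes: x right, y down, z forward; pixel columns grow to the right and rows downward; lengths in m; the calibration is good to about 2 mm. A picture is of the moment at which its call begins: read the wrist's pose just before it. camera_model takes no time and is no camera call; for the wrist camera it gives the pose at the moment of the call.
- job_done(): hands the job in, once; it reports no verdict.
The state is a dict: "time_s": time; "joint_pos": joint angles; "qvel": joint speeds; "tau": joint torques, N m; "tcp_pos": TCP position; "tool_rot": TCP orientation; "contact_force": force on the tool from outside, world axes, zero at the start; "moment": the same for the moment, N m; "opening": finger opening in m.
Only numpy, scipy, OpenCV 4.12 (cv2) and the standard library are available. Lean on these libraries where they do the work, as an engineer would, in place of code of your own. Each camera call takes 0.05 s, during which the arm holds its last target.

TASK

Put the three look-alike open wooden boxes away in the dark rack: slide each one along the table, without lifting it, into the bay of its own length and push it fully home, so that its near end finishes flush with the mouth of the bay. Leave everything else on the table where it stands.

Things in the scene. Friction and masses are not known exactly. Their poses are not given: they have to be found in the camera images.
- box_short: open-topped wooden box, 70 mm long (its x axis) by 88 mm wide (y) by 40 mm high, walls 6 mm thick, floor about 6 mm thick, empty, so its hollow is 58 by 76 mm; both ends alike; loose on the table. Origin: centre of its underside
- bay_short: fixed dark-wood bay for the 70 mm box: a channel without a floor (the table is its floor), 96 mm between side walls 6 mm thick, 30 mm high and 150 mm long on every bay; a solid stop block (30 mm high) fills it from 72 mm behind the mouth. Origin: on the table, middle of the open mouth, which faces the robot; x points into the bay, y across
- seat_short (a point): point on the table in bay_short, 36 mm in from the mouth: where the origin of box_short belongs; axes as bay_short
- box_mid: open-topped wooden box, 100 mm long (its x axis) by 88 mm wide (y) by 40 mm high, walls 6 mm thick, floor about 6 mm thick, empty, so its hollow is 88 by 76 mm; both ends alike; loose on the table. Origin: centre of its underside
- bay_mid: fixed dark-wood bay for the 100 mm box: a channel without a floor (the table is its floor), 96 mm between side walls 6 mm thick, 30 mm high and 150 mm long on every bay; a solid stop block (30 mm high) fills it from 102 mm behind the mouth. Origin: on the table, middle of the open mouth, which faces the robot; x points into the bay, y across
- seat_mid (a point): point on the table in bay_mid, 51 mm in from the mouth: where the origin of box_mid belongs; axes as bay_mid
- box_long: open-topped wooden box, 130 mm long (its x axis) by 88 mm wide (y) by 40 mm high, walls 6 mm thick, floor about 6 mm thick, empty, so its hollow is 118 by 76 mm; both ends alike; loose on the table. Origin: centre of its underside
- bay_long: fixed dark-wood bay for the 130 mm box: a channel without a floor (the table is its floor), 96 mm between side walls 6 mm thick, 30 mm high and 150 mm long on every bay; a solid stop block (30 mm high) fills it from 132 mm behind the mouth. Origin: on the table, middle of the open mouth, which faces the robot; x points into the bay, y across
- seat_long (a point): point on the table in bay_long, 66 mm in from the mouth: where the origin of box_long belongs; axes as bay_long
- rack: the rack that the three bays stand side by side in, 110 mm apart (their order varies): a fixed dark-wood back rail 332 mm long, 43 mm high, 150 to 168 mm behind the mouths. Origin: on the table at the middle of the line of mouths; x points into the bays
- vase: glass vase with yellow flowers, 80 mm across, about 217 mm high; loose, to be left alone. Origin: centre of its underside
- glass_bowl: red glass bowl, 90 mm across, 60 mm high; loose, to be left alone. Origin: centre of its underside
- tealight: tealight in a glass, 46 mm across, 36 mm high, near the robot; loose, to be left alone. Origin: centre of its underside
- candle: short white pillar candle, 48 mm across, 55 mm high, near the robot; loose, to be left alone. Origin: centre of its underside
- remote: black remote control lying flat, 160 by 45 by 18 mm; loose, to be left alone. Origin: centre of its underside
- mug: white mug, 80 mm across, 90 mm high; loose, to be left alone. Origin: centre of its underside
Things that resemble listed ones, but are neither listed nor needed, are in the scene too. Leave any yellow look-alike of the box_long alone. Leave any pink or red look-alike of the bay_short alone.

How it is judged:
By the outcome, as a careful person would: the job done as asked, in the order asked, and still so for the second after the job is handed in, with the robot touching nothing.
It also fails if it takes over 72 s, if anything falls off the work surface, if the arm or the gripper's body presses on something with over 40 N, if the wrist force passes 120 N, or if a joint passes its speed limit or range.

## Working session

There is one attempt and no reset: what is moved stays moved. The work goes in short steps, Python scripts to look and compute and a tool call to move; the robot and the scene stay as the last step left them, time stands still between calls to the robot, and variables do not carry over. Pictures are saved under pics/ and viewed, and the job is handed in when it is done.

Besides the shell and the picture viewer there is one more tool, called after "Call:" as name(argument=value, ...), one argument or row to a line, values as JSON. apply_moves: Moves the arm, as the interface text tells. Its arguments: {"type":"object","properties":{"rows":{"type":"array","items":{"type":"array","items":{"type":"array","items":{"type":"number"}}}},"newtons":{"type":"number"}},"required":["rows"]}

```bash
mkdir -p pics; ls
python3 - <<'E'
from plant import *
import cv2,numpy as np
print(sense())
for n in ("scene","top"):
    p,d=capture(n); cv2.imwrite(f"pics/{n}0.png",p[:,:,::-1]); np.savez(f"{n}0.npz",p=p,d=d)
    print(n,camera_model(n))
E
```

```text
pics
{'time_s': 0.0, 'joint_pos': array([ 1.09880658e+00,  3.26962771e-01, -1.93621015e-01,  1.05195840e+00,
       -1.64101343e-06,  1.43658205e+00]), 'qvel': array([ 2.73152416e-05, -7.74930511e-05, -2.14954740e-03,  3.74068456e-04,
       -5.61167395e-04, -7.16441401e-04]), 'tau': array([ 9.92985624e-04, -4.43397689e+01,  2.62444228e+01,  1.55009836e-02,
        4.07039693e-05, -3.83194191e-06]), 'tcp_pos': array([0.18199212, 0.51839595, 0.23047743]), 'tool_rot': array([-5.27970279e-01, -3.09638189e+00,  2.61771736e-03]), 'contact_force': array([-0.23862468, -0.42044607,  0.16042295]), 'moment': array([-0.05013617, -0.01179722,  0.02602401]), 'opening': 0.08565061190171427}
scene {'fx': 436.3154520826668, 'fy': 436.3154520826668, 'cx': 318.8268617715577, 'cy': 239.7943995256608, 'R': array([[ 0.39924256,  0.91670231, -0.01619401],
       [ 0.66127146, -0.30014197, -0.68748444],
       [-0.63507908,  0.26376441, -0.72601853]]), 't': array([-0.19426692, -0.26850182,  1.46424398])}
top {'fx': 516.1443835307163, 'fy': 516.1443835307163, 'cx': 323.92498575047114, 'cy': 232.7270610333643, 'R': array([[ 0.00889841, -0.99974919,  0.02055155],
       [-0.98349792, -0.01246403, -0.18048959],
       [ 0.18070048, -0.01860634, -0.98336216]]), 't': array([-0.03146437,  0.45105257,  1.3427968 ])}
```

View pics/scene0.png

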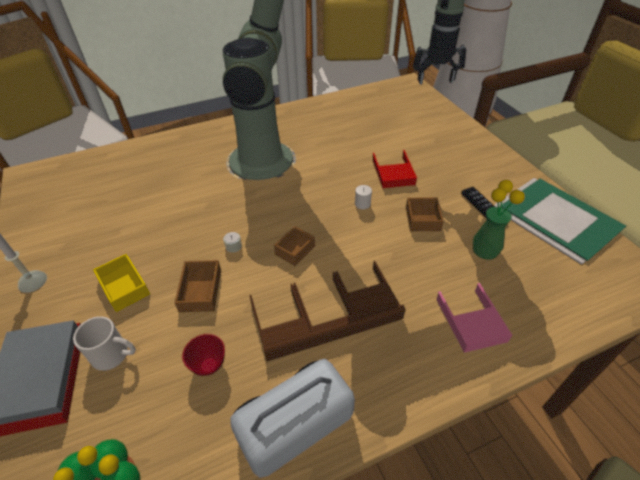

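View pics/top0.png

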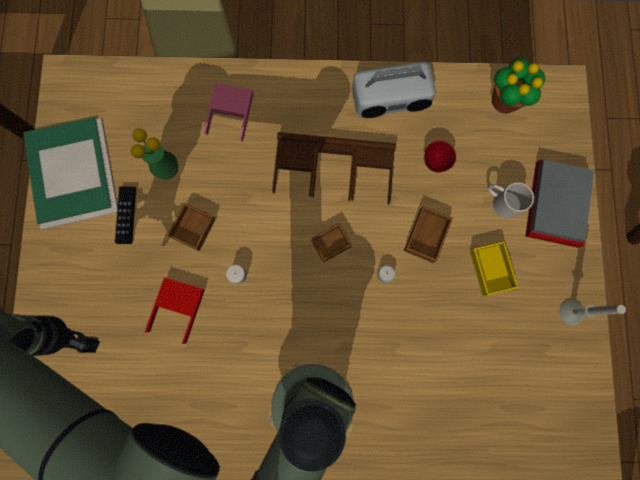

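```bash
cat > h.py <<'E'
import numpy as np,cv2
from plant import *
def pts(d,cm):
    v,u=np.mgrid[0:480,0:640]
    P=np.stack([(u-cm['cx'])/cm['fx']*d,(v-cm['cy'])/cm['fy']*d,d],-1)
    return (P-cm['t'])@cm['R']
def proj(X,cm):
    c=cm['R']@np.asarray(X,float)+cm['t']; return c[0]/c[2]*cm['fx']+cm['cx'],c[1]/c[2]*cm['fy']+cm['cy']
E
python3 - <<'E'
from h import *
for n in ("top","scene"):
    f=np.load(n+"0.npz"); cm=camera_model(n); W=pts(f['d'],cm); W[f['d']==0]=np.nan
    np.save(n+"W.npy",W)
    m=np.abs(W[...,2])<.02; print(n,"table z",np.nanmedian(W[...,2][m]), np.nanstd(W[...,2][m]))
f=np.load("top0.npz");W=np.load("topW.npy")
Z=W[...,2]
m=((Z>.012)&(Z<.1)).astype(np.uint8)
k,l,s,c=cv2.connectedComponentsWithStats(m)
for i in range(1,k):
    if s[i,4]<60: continue
    q=W[l==i]; r=cv2.minAreaRect(q[:,:2].astype(np.float32)*1000)
    print(i,s[i],"zmax %.3f"%np.percentile(q[:,2],97),[np.round(x,1) for x in r])
p=f['p'][:,:,::-1]
cv2.imwrite("pics/crop1.png",cv2.resize(p[110:290,150:470],None,fx=2.5,fy=2.5,interpolation=cv2.INTER_CUBIC))
E
```

```text
top table z -0.0002394349764248734 0.004275868746400288
scene table z 0.000940785294055182 0.004134058577705202
1 [ 351   62   84   56 2832] zmax 0.100 [array([ 857.4, -215. ]), array([114.1, 220.8]), np.float64(9.8)]
4 [ 203   83   50   57 1271] zmax 0.035 [array([803.6, 248.6]), array([110.6, 152.2]), np.float64(80.0)]
5 [491  84  36  29 336] zmax 0.095 [array([ 824.6, -524.4]), array([103.5,  45. ]), np.float64(52.4)]
10 [  24  118   85  105 3215] zmax 0.018 [array([628. , 690.5]), array([271.6, 203.4]), np.float64(15.0)]
29 [ 272  132  124   72 3489] zmax 0.044 [array([640.1, -51. ]), array([329.7, 169.8]), np.float64(84.8)]
34 [424 140  32  32 617] zmax 0.063 [array([ 666.6, -340.1]), array([87.2, 88.2]), np.float64(19.4)]
39 [148 150  30  29 500] zmax 0.096 [array([629.8, 409.6]), array([54.6, 77. ]), np.float64(47.5)]
45 [ 487  159  107   88 5403] zmax 0.084 [array([ 562.2, -614. ]), array([286. , 219.7]), np.float64(77.5)]
55 [114 186  21  58 935] zmax 0.023 [array([501.1, 518.4]), array([160.1,  46.7]), np.float64(0.7)]
68 [167 203  48  47 517] zmax 0.044 [array([468. , 333.
[... 162 characters left out ...]
41  39 353] zmax 0.044 [array([429.4, -45.3]), array([71.1, 88.4]), np.float64(29.9)]
119 [471 241  47  55 677] zmax 0.044 [array([ 363.5, -484.9]), array([129.9,  91.5]), np.float64(13.5)]
130 [226 264  20  20 300] zmax 0.059 [array([338.9, 205.9]), array([46.5, 47.4]), np.float64(16.2)]
131 [377 265  18  18 250] zmax 0.040 [array([ 345.4, -192.8]), array([44.8, 44.4]), np.float64(45.9)]
135 [ 144  277   60   67 1506] zmax 0.035 [array([244.4, 366.4]), array([110.2, 148.6]), np.float64(73.7)]
140 [562 301  30  21 296] zmax 0.099 [array([ 251.6, -696.3]), array([53.4, 52.2]), np.float64(85.4)]
155 [271 369  74  49 598] zmax 0.085 [array([49.8, 22.7]), array([ 90.4, 193.9]), np.float64(22.7)]
```

View pics/crop1.png

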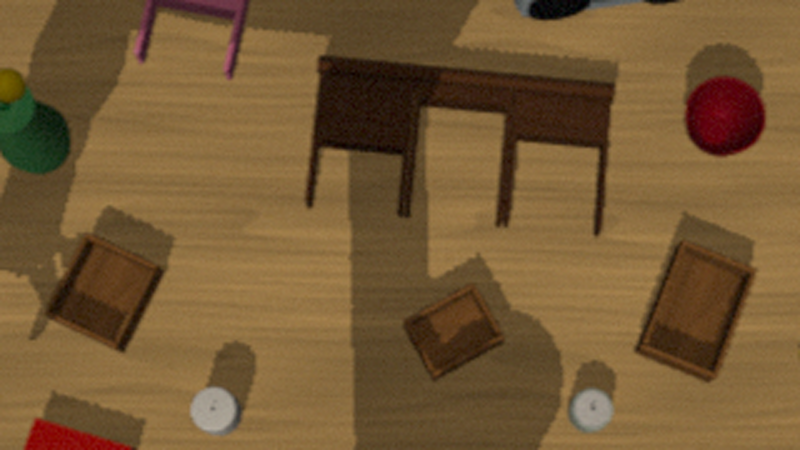

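Run:
```python
from h import *
for n in ("top","scene"):
    W=np.load(n+"W.npy"); 
    for nm,c in dict(short=(.429,-.045),mid=(.468,.333),long=(.456,-.310)).items():
        m=(np.hypot(W[...,0]-c[0],W[...,1]-c[1])<.095)&(W[...,2]>.033)&(W[...,2]<.05)
        q=W[m]; r=cv2.minAreaRect(q[:,:2].astype(np.float32)*1000); print(n,nm,len(q),[np.round(x,1) for x in r],np.median(q[:,2]))
    m=(np.abs(W[...,0]-.64)<.13)&(np.abs(W[...,1]+.051)<.2)&(W[...,2]>.02)&(W[...,2]<.05)
    q=W[m]; r=cv2.minAreaRect(q[:,:2].astype(np.float32)*1000); print(n,'rack',len(q),[np.round(x,1) for x in r])
    a=np.deg2rad(-5.2); ex=np.array([np.cos(a),np.sin(a)]); ey=np.array([-ex[1],ex[0]])
    o=np.array([.5564,-.0434]); s=(q[:,:2]-o)@ex; t=(q[:,:2]-o)@ey
    print("mouth min s",np.percentile(s,[0,1,3]),"max",s.max(),"t",t.min(),t.max())
    for b in (.11,0,-.11):
        k=(np.abs(t-b)<.04)&(q[:,2]<.036); print(b,'stop front',np.percentile(s[k],[1,5,10]),k.sum())
    for lo in (.105,.165,.055,0,-.055,-.11,-.165): pass
    k=(s<.05); h=np.histogram(t[k],np.arange(-.18,.18,.006)); print([(round(float(x),3),int(y)) for x,y in zip(h[1],h[0]) if y>5])
```

```text
top short 254 [array([429.6, -45.3]), array([70.9, 88.5]), np.float64(29.5)] 0.038879447022930724
top mid 323 [array([467.7, 333.5]), array([90.8, 99.8]), np.float64(66.1)] 0.03906421967035009
top long 354 [array([ 455.5, -309.8]), array([ 88.7, 131. ]), np.float64(68.1)] 0.03899029596439153
top rack 3365 [array([640.6, -51.3]), array([329.7, 169.4]), np.float64(85.0)]
mouth min s [-0.00083932  0.00561775  0.01950734] max 0.16898231705163339 t -0.1647742989415447 0.16491960396132704
0.11 stop front [0.07074063 0.0727884  0.07694748] 830
0 stop front [0.13088987 0.13187487 0.13233927] 247
-0.11 stop front [0.10206876 0.10316381 0.10591949] 532
[(-0.168, 15), (-0.162, 31), (-0.066, 14), (-0.06, 31), (-0.054, 43), (0.048, 36), (0.054, 30), (0.06, 10), (0.156, 38), (0.162, 10)]
scene short 297 [array([428.9, -46.3]), array([72.4, 88.4]), np.float64(29.7)] 0.03915916246808525
scene mid 307 [array([466.1, 332.4]), array([ 88.5, 105.6]), np.float64(65.8)] 0.03935646855419287
scene long 499 [array([ 455.1, -310.5]), array([ 90.4, 134.8]), np.float64(67.8)] 0.03926434131036442
scene rack 4599 [array([639.6, -51.3]), array([331.8, 170.8]), np.float64(85.4)]
mouth min s [-0.00320847  0.00604049  0.02111972] max 0.17037176741469204 t -0.16550589149738998 0.16640415844344633
0.11 stop front [0.06991099 0.07391375 0.07857196] 988
0 stop front [0.13019517 0.13161693 0.13266214] 328
-0.11 stop front [0.10199737 0.10388909 0.10646275] 753
[(-0.168, 21), (-0.162, 27), (-0.066, 31), (-0.06, 41), (-0.054, 36), (0.042, 25), (0.048, 38), (0.054, 45), (0.06, 10), (0.156, 53), (0.162, 9)]
```

Call:
apply_moves(
  rows=[
    [[0.0183, -0.0483, 0, -0.0597, -0.1], [0.0183, -0.0483, 0, -0.0597, -0.1], [0.0183, -0.0483, 0, -0.0597, -0.1], [0.0183, -0.0483, 0, -0.0597, -0.1], [0.0183, -0.0483, 0, -0.0597, -0.1], [0.0183, -0.0483, 0, -0.0597, -0.1], [0.0183, -0.0483, -0.02, -0.0597, -0.1], [0.0183, -0.0483, -0.02, -0.0597, -0.1], [0.0183, -0.0483, -0.02, -0.0597, -0.1], [0.0183, -0.0483, -0.02, -0.0597, -0.1], [0.0183, -0.0483, -0.02, -0.0597, -0.1], [0.0183, -0.0483, 0, -0.0597, -0.1]],
  ],
  newtons=30,
)

```text
time_s: 1.6
tcp_pos: [0.4008, -0.0619, 0.1298]
tool_rot: [-1.582, -2.711, 0.001]
contact_force: [0.1, 0.4, 0.8]
opening: 0.0385
```

```bash
cat >> h.py <<'E'
def wshot(name):
    cm=camera_model("wrist"); s=sense(); p,d=capture("wrist")
    cv2.imwrite(f"pics/{name}.png",p[:,:,::-1]); W=pts(d,cm); W[d==0]=np.nan
    return p,d,W,cm,s
def rim(W,c,R=.095,mask=None):
    m=(np.hypot(W[...,0]-c[0],W[...,1]-c[1])<R)&(W[...,2]>.033)&(W[...,2]<.048)
    q=W[m]; r=cv2.minAreaRect(q[:,:2].astype(np.float32)*1000); return len(q),[np.round(x,1) for x in r]
E
python3 - <<'E'
from h import *
p,d,W,cm,s=wshot("w1")
print(s['tcp_pos'],rim(W,(.429,-.045)), proj([*s['tcp_pos'][:2],.04],cm))
E
```

```text
[ 0.40079337 -0.06194656  0.12979245] (5279, [array([429.4, -45.2]), array([70.3, 87.9]), np.float64(29.5)]) (np.float64(325.23443194213337), np.float64(250.2996685051457))
```

View pics/w1.png

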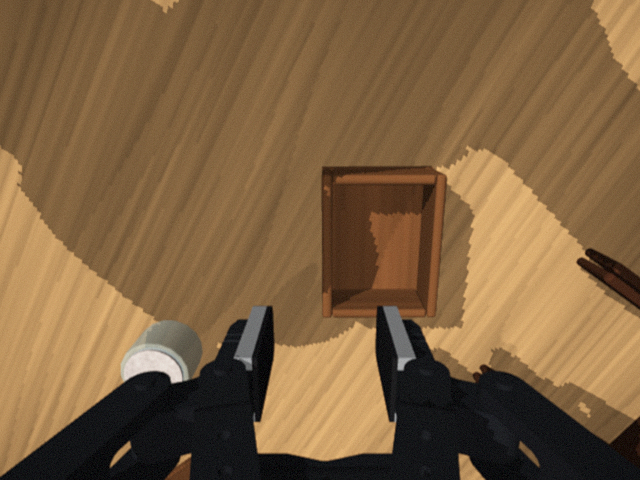

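Call:
apply_moves(
  rows=[
    [[0.001, 0.001, -0.04, 0, -0.1], [0, 0, -0.04, 0, -0.1], [0, 0, -0.025, 0, -0.1], [0, 0, -0.011, 0, -0.1], [0, 0, 0, 0, -0.1], [0, 0, 0, 0, -1], [0, 0, 0, 0, -1], [0, 0, 0, 0, -1], [0, 0, 0, 0, -1], [0, 0, 0, 0, -1]],
  ],
  newtons=40,
)

```text
time_s: 2.9
tcp_pos: [0.4036, -0.06, 0.0162]
tool_rot: [1.579, 2.714, 0.0]
contact_force: [-0.2, 0.2, 7.1]
opening: 0.0053
```

Call:
apply_moves(
  rows=[
    [[0.0069, 0.011, 0, -0.0502, -1], [0.0069, 0.011, 0, -0.0502, -1], [0.0069, 0.011, 0, -0.0502, -1], [0.0069, 0.011, 0, -0.0502, -1], [0.0069, 0.011, 0, -0.0502, -1], [0.0069, 0.011, 0, -0.0502, -1], [0.0069, 0.011, 0, -0.0502, -1], [0.0069, 0.011, 0, -0.0502, -1], [0.0069, 0.011, 0, -0.0502, -1], [0.0069, 0.011, 0, -0.0502, -1], [0.0069, 0.011, 0, -0.0502, -1], [0.0069, 0.011, 0, -0.0502, -1]],
  ],
)

```text
time_s: 4.4
tcp_pos: [0.4859, 0.0716, 0.0163]
tool_rot: [2.316, 2.12, -0.002]
contact_force: [-2.0, -3.3, 7.1]
opening: 0.0049
```

```bash
cat >> h.py <<'E'
A=np.deg2rad(-5.0); EX=np.array([np.cos(A),np.sin(A)]); EY=np.array([-EX[1],EX[0]]); O=np.array([.5565,-.0435])
def rk(x): x=np.asarray(x)[:2]-O; return np.round([x@EX*1000,x@EY*1000],1)
def yaw(s):
    v=s['tool_rot']; return (np.rad2deg(2*np.arctan2(v[1],v[0]))-90+90)%180-90
E
python3 - <<'E'
from h import *
p,d,W,cm,s=wshot("w2")
print(s['tcp_pos'],rk(s['tcp_pos']),yaw(s),s['contact_force'])
c=s['tcp_pos'][:2]+.032*EX
print(rim(W,c,.06))
p,d=capture("top"); cv2.imwrite("pics/t2.png",cv2.resize(p[110:290,150:470,::-1],None,fx=2.5,fy=2.5))
W=pts(d,camera_model("top")); print(rim(W,c,.06))
E
```

```text
[0.48586347 0.07161557 0.01626501] [-80.4 108.5] -5.051630993642689 [-1.99735445 -3.31288998  7.07065392]
(15414, [array([511.6,  70.4]), array([86.3, 83.5]), np.float64(85.4)])
(60, [array([515.5,  31.5]), array([11.7, 68.4]), np.float64(88.3)])
```

View pics/w2.png

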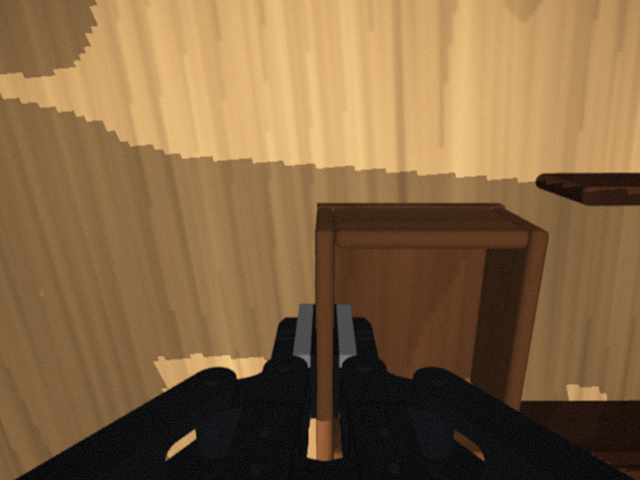

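View pics/t2.png

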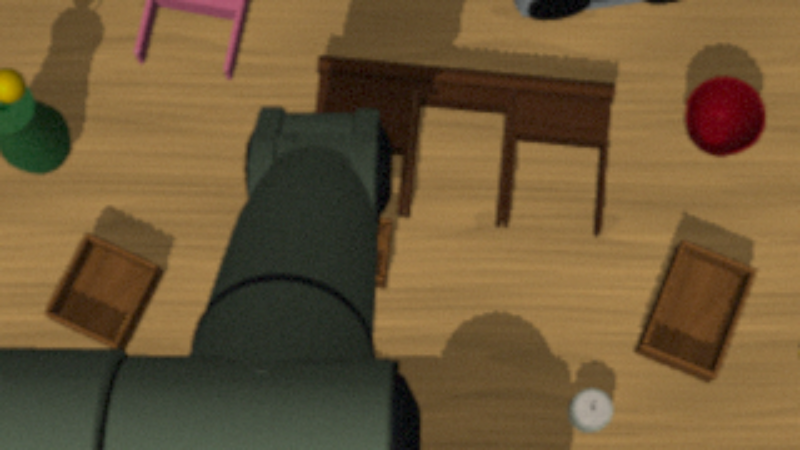

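```bash
cat >> h.py <<'E'
def edges(W,rows=300):
    # box rim points in rack frame, away from fingers
    Z=W[...,2]; S=(W[...,:2]-O)@EX*1000; T=(W[...,:2]-O)@EY*1000
    v=np.arange(480)[:,None]*np.ones((1,640))
    return S,T,Z*1000,v
E
python3 - <<'E'
from h import *
p,d,W,cm,s=wshot("w2b")
S,T,Z,v=edges(W)
b=(Z>36)&(Z<44)&(v<300)&(S<40)
print("box S",np.percentile(S[b],[0.5,50,99.5]),"T max",np.percentile(T[b],[99,99.5,99.9]))
# left outer edge line
for lo in range(-85,-10,10):
    k=b&(S>lo)&(S<lo+10)
    if k.sum()>20: print(lo,k.sum(),np.percentile(T[k],[1,99]))
w=(Z>22)&(Z<34)&(S>-6)&(S<40)
h=np.histogram(T[w],np.arange(50,190,3)); print([(int(a),int(c)) for a,c in zip(h[1],h[0]) if c>20])
print("mouth S",np.percentile(S[w],[0,.5,1]))
E
```

```text
box S [-82.1367463  -46.41010733 -12.89739065] T max [154.01160463 154.06955289 154.15483284]
-85 1489 [131.47276445 153.68011932]
-75 711 [148.13720706 154.04518242]
-65 705 [148.22388318 154.08307523]
-55 695 [148.24230719 154.02714433]
-45 711 [148.24455903 154.03276094]
-35 695 [148.28134409 154.02450075]
-25 1556 [131.38233338 153.95762521]
-15 449 [131.65677232 153.68471713]
[(53, 56), (56, 136), (59, 757), (62, 132), (155, 98), (158, 705), (161, 855)]
mouth S [-1.34106924 -0.87440325 -0.80003578]
```

Call:
apply_moves(
  rows=[
    [[0.0082, -0.0007, 0, 0, -1], [0.0082, -0.0007, 0, 0, -1], [0.0082, -0.0007, 0, 0, -1], [0.0082, -0.0007, 0, 0, -1], [0.0082, -0.0007, 0, 0, -1], [0.0082, -0.0007, 0, 0, -1], [0.0082, -0.0007, 0, 0, -1], [0.0082, -0.0008, 0, 0, -1], [0.0082, -0.0007, 0, 0, -1], [0.0082, -0.0007, 0, 0, -1], [0.0015, 0, 0, 0, -1], [0.0, 0, 0, 0, -1]],
  ],
)

```text
time_s: 6.05
tcp_pos: [0.5673, 0.0651, 0.0162]
tool_rot: [-2.312, -2.124, 0.003]
contact_force: [-7.9, -0.2, 12.2]
opening: 0.005
```

```bash
cat >> h.py <<'E'
def rep(name):
    p,d,W,cm,s=wshot(name)
    print(np.round(s['tcp_pos'],4),"TCP rack",rk(s['tcp_pos']),"yaw",round(yaw(s),2),np.round(s['contact_force'],1),"op",s['opening'])
    S,T,Z,v=edges(W)
    return p,S,T,Z,v
E
python3 - <<'E'
from h import *
p,S,T,Z,v=rep("w3")
b=(Z>36)&(Z<42)&(v<300)&(S<100)&(T<160)
print("box S",np.percentile(S[b],[0.1,.5,50,99.5]),"T max",np.percentile(T[b],[99,99.9]))
w=(Z>22)&(Z<34)&(S>-6)&(S<40)
print("mouth S",np.percentile(S[w],[0,.5,1]))
E
```

```text
[0.5673 0.0651 0.0162] TCP rack [  1.3 109.2] yaw -4.86 [-7.9 -0.2 12.2] op 0.004965638458675697
box S [-1.44769602 -1.39430623 34.47904023 67.68911779] T max [152.97740667 153.16806774]
mouth S [-5.96201759 -5.41441658 -4.90858534]
```

View pics/w3.png

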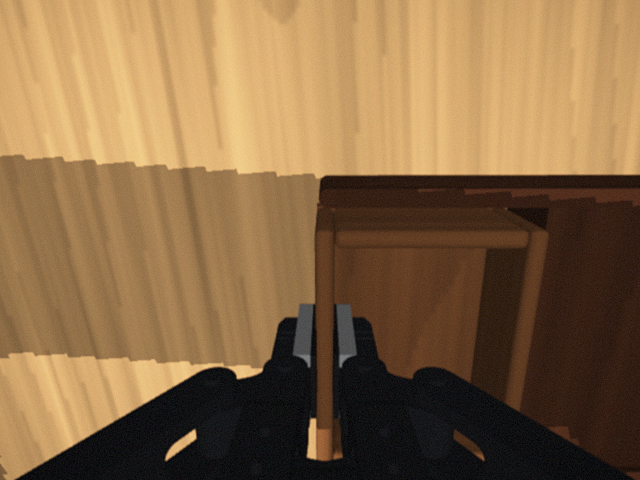

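Call:
apply_moves(
  rows=[
    [[0.002, -0.0002, 0, 0, -1], [0.002, -0.0002, 0, 0, -1], [0, 0, 0, 0, -1], [0.001, 0, 0, 0, -1], [0, 0, 0, 0, -1]],
  ],
)

```text
time_s: 6.72
tcp_pos: [0.5705, 0.0649, 0.0162]
tool_rot: [-2.31, -2.123, 0.006]
contact_force: [-11.7, 0.5, 17.1]
opening: 0.0052
```

Run:
```python
from h import *
p,S,T,Z,v=rep("w4")
b=(Z>36)&(Z<42)&(v<300)&(S<100)&(T<160)
print("box S",np.percentile(S[b],[0.1,.5,50,99.5]),"T max",np.percentile(T[b],[99,99.9]))
```

```text
[0.5705 0.0649 0.0162] TCP rack [  4.5 109.2] yaw -4.85 [-11.7   0.5  17.1] op 0.0051636613057256964
box S [ 1.75569813  1.79801818 37.72446363 70.82639902] T max [153.0216849  153.19449935]
```

Call:
apply_moves(
  rows=[
    [[0.002, -0.0002, 0, 0, -1], [0, 0, 0, 0, -1]],
  ],
)

```text
time_s: 7.02
tcp_pos: [0.5704, 0.0649, 0.0162]
tool_rot: [-2.308, -2.121, 0.01]
contact_force: [-17.0, 0.3, 22.4]
opening: 0.0054
```

Run:
```python
from h import *
p,S,T,Z,v=rep("w5")
b=(Z>36)&(Z<42)&(v<300)&(S<100)&(T<160)
print("box S",np.percentile(S[b],[0.1,.5,50,99.5]),"T max",np.percentile(T[b],[99,99.9]))
```

```text
[0.5704 0.0649 0.0162] TCP rack [  4.4 109.2] yaw -4.84 [-17.    0.3  22.4] op 0.005350703594110051
box S [ 1.55706122  1.82403109 37.75937388 70.78816094] T max [153.0147472  153.18397492]
```

Call:
apply_moves(
  rows=[
    [[-0.003, 0.0003, 0, 0, -1], [0, 0, 0, 0, -0.1], [0, 0, 0, 0, -0.1], [0, 0, 0, 0, -0.1], [0, 0, 0.02, 0, -0.1], [0, 0, 0.04, 0, -0.1], [0, 0, 0.05, 0, -0.1], [-0.04, -0.04, 0, 0, -0.1]],
  ],
)

```text
time_s: 8.07
tcp_pos: [0.5393, 0.0253, 0.1297]
tool_rot: [2.304, 2.123, 0.013]
contact_force: [0.1, -1.1, -0.2]
opening: 0.0386
```

Run:
```python
from h import *
p,S,T,Z,v=rep("w6")
b=(Z>36)&(Z<42)&(S<100)&(T<160)&(T>60)&(S>-10)
print("box S",np.percentile(S[b],[0.1,.5,50,99.5]),"T",np.percentile(T[b],[.1,1,99,99.9]))
```

```text
[0.5393 0.0253 0.1297] TCP rack [-23.1  67. ] yaw -4.69 [ 0.1 -1.1 -0.2] op 0.038597122436318396
box S [ 1.46269765  1.56933477 37.21802434 70.98400898] T [ 65.2452808   65.55713128 152.47286546 152.82090359]
```

View pics/w6.png

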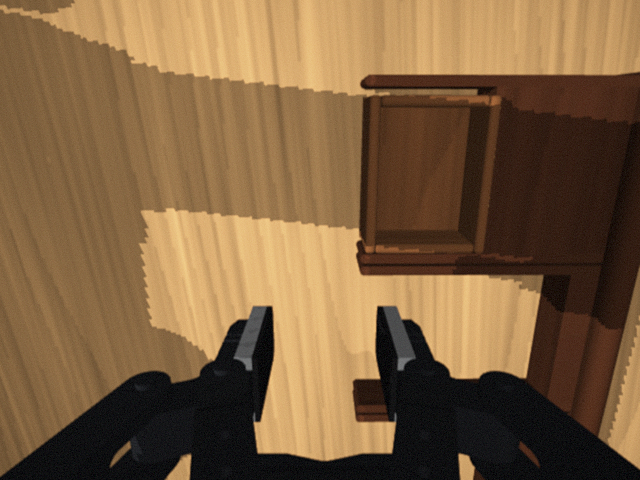

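Call:
apply_moves(
  rows=[
    [[-0.0202, -0.0446, 0, -0.0429, -0.1], [-0.0202, -0.0446, 0, -0.0429, -0.1], [-0.0202, -0.0446, 0, -0.0429, -0.1], [-0.0202, -0.0446, 0, -0.0429, -0.1], [-0.0202, -0.0446, 0, -0.0429, -0.1], [-0.0202, -0.0446, 0, -0.0429, -0.1], [-0.0202, -0.0446, 0, -0.0429, -0.1], [0, 0, 0, 0, -0.1]],
  ],
)

```text
time_s: 9.12
tcp_pos: [0.3908, -0.2901, 0.1251]
tool_rot: [2.611, 1.747, -0.0]
contact_force: [0.9, 0.2, 0.3]
opening: 0.0384
```

Run:
```python
from h import *
p,d,W,cm,s=wshot("w7")
print(s['tcp_pos'],yaw(s),rim(W,(.4555,-.310)), proj([*s['tcp_pos'][:2],.04],cm))
```

```text
[ 0.39080039 -0.29009507  0.12508514] -22.43188159927223 (8617, [array([ 456.1, -310.5]), array([ 88. , 130.1]), np.float64(68.0)]) (np.float64(323.806150945905), np.float64(252.3781569788293))
```

View pics/w7.png

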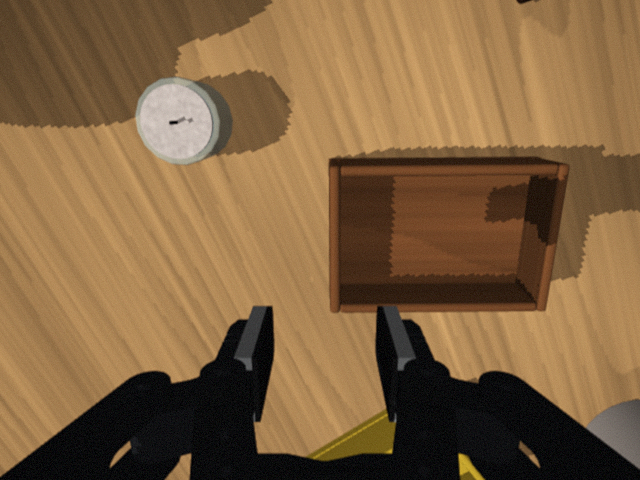

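Call:
apply_moves(
  rows=[
    [[0.0078, 0.0028, -0.035, 0.007, -0.1], [0, 0, -0.035, 0, -0.1], [0, 0, -0.025, 0, -0.1], [0, 0, -0.014, 0, -0.1], [0, 0, 0, 0, -0.1], [0, 0, 0, 0, -1], [0, 0, 0, 0, -1], [0, 0, 0, 0, -1], [0, 0, 0, 0, -1]],
  ],
)

```text
time_s: 10.3
tcp_pos: [0.4003, -0.285, 0.0173]
tool_rot: [2.599, 1.762, 0.001]
contact_force: [-0.6, 2.1, 6.5]
opening: 0.0054
```

Call:
apply_moves(
  rows=[
    [[0, 0.002, 0, 0.073, -1], [0, 0.002, 0, 0.073, -1], [0, 0.003, 0, 0.073, -1], [0, 0.003, 0, 0.073, -1], [0, 0.018, 0, 0, -1], [0, 0.018, 0, 0, -1], [0.0005, 0.018, 0, 0, -1], [0.0005, 0.018, 0, 0, -1], [0.0005, 0.018, 0, 0, -1], [0.0005, 0.018, 0, 0, -1], [0, 0.018, 0, 0, -1], [0, 0.018, 0, 0, -1]],
  ],
)

```text
time_s: 11.8
tcp_pos: [0.4028, -0.131, 0.0173]
tool_rot: [2.314, 2.118, -0.001]
contact_force: [0.7, -5.1, 6.7]
opening: 0.005
```

Run:
```python
from h import *
p,S,T,Z,v=rep("w8")
s=sense(); t=rk(s['tcp_pos'])
b=(Z>36)&(Z<42)&(v<300)&(S<t[0]+150)&(S>t[0]-15)&(T<t[1]+55)
for lo in range(int(t[0])-5,int(t[0])+135,12):
    k=b&(S>lo)&(S<lo+12)
    if k.sum()>20: print(lo,k.sum(),np.percentile(T[k],99))
print(np.percentile(S[b],[.5,99.5]))
```

```text
[ 0.4028 -0.131   0.0173] TCP rack [-145.4 -100.6] yaw -5.05 [ 0.7 -5.1  6.7] op 0.005022487861100426
-150 1507 -59.66610016934667
-138 829 -59.52546404792882
-126 821 -59.551034224462065
-114 832 -59.56135703897449
-102 812 -59.57505208289856
-90 803 -59.68825186316816
-78 815 -59.653165031671435
-66 807 -59.71331233214975
-54 248 -59.835430002526294
[-148.00245115  -50.8050782 ]
```

View pics/w8.png

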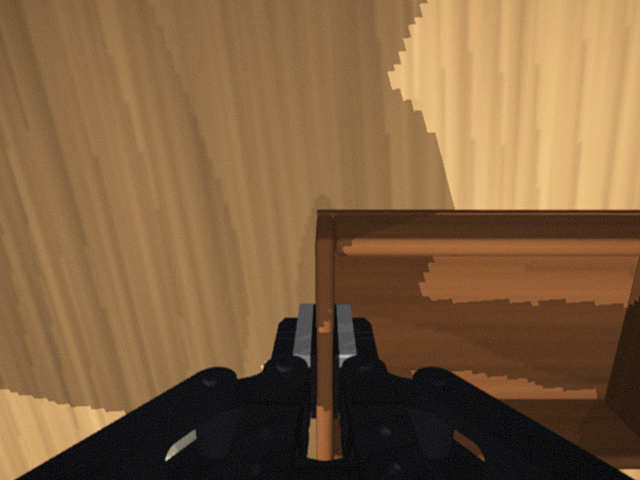

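Call:
apply_moves(
  rows=[
    [[0.0013, 0.0148, 0, 0, -1], [0.0013, 0.0148, 0, 0, -1], [0.0013, 0.0148, 0, 0, -1], [0.0013, 0.0148, 0, 0, -1], [0.0013, 0.0148, 0, 0, -1], [0.0013, 0.0148, 0, 0, -1], [0.0013, 0.0144, 0, 0, -1], [0, 0, 0, 0, -1]],
  ],
)

```text
time_s: 12.85
tcp_pos: [0.4118, -0.0262, 0.0173]
tool_rot: [2.313, 2.122, 0.003]
contact_force: [1.4, 1.4, 9.7]
opening: 0.0052
```

```bash
cat >> h.py <<'E'
def boxchk(name):
    p,S,T,Z,v=rep(name)
    t=rk(sense()['tcp_pos'])
    b=(Z>36)&(Z<42)&(v<300)&(S<t[0]+150)&(S>t[0]-15)&(T<t[1]+52)
    o=[]
    for lo in range(int(t[0])-5,int(t[0])+135,15):
        k=b&(S>lo)&(S<lo+15)
        if k.sum()>20: o.append((lo,round(float(np.percentile(T[k],99)),1)))
    print("left edge",o,"S range",np.percentile(S[b],[.5,99.5]))
    return p,S,T,Z,v
E
python3 - <<'E'
from h import *
p,S,T,Z,v=boxchk("w9")
w=(Z>22)&(Z<34)&(S>-6)&(S<40)
h=np.histogram(T[w],np.arange(-190,190,3)); print([(int(a),int(c)) for a,c in zip(h[1],h[0]) if c>20])
E
```

```text
[ 0.4118 -0.0262  0.0173] TCP rack [-145.7    4.6] yaw -4.93 [1.4 1.4 9.7] op 0.0051702554791788645
left edge [(-150, 45.5), (-135, 45.6), (-120, 45.7), (-105, 45.7), (-90, 45.7), (-75, 45.7), (-60, 45.7)] S range [-148.53971904  -51.21001113]
[]
```

View pics/w9.png

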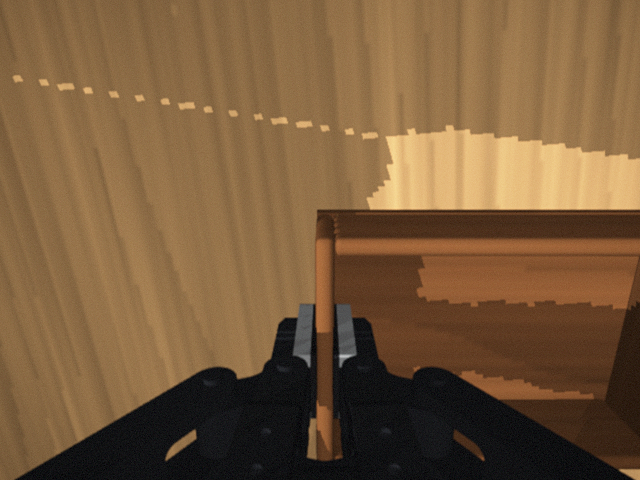

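Call:
apply_moves(
  rows=[
    [[0.01, -0.0025, 0, 0, -1], [0.0115, -0.001, 0, 0, -1], [0.0115, -0.001, 0, 0, -1], [0.0115, -0.001, 0, 0, -1], [0.0115, -0.001, 0, 0, -1], [0.0115, -0.001, 0, 0, -1], [0.0115, -0.001, 0, 0, -1], [0.0115, -0.001, 0, 0, -1], [0.0115, -0.001, 0, 0, -1], [0.0115, -0.001, 0, 0, -1], [0.0115, -0.001, 0, 0, -1], [0.0115, -0.001, 0, 0, -1]],
  ],
)

```text
time_s: 14.4
tcp_pos: [0.5432, -0.0391, 0.0165]
tool_rot: [-2.312, -2.119, 0.006]
contact_force: [-9.2, 1.8, 13.5]
opening: 0.0053
```

Run:
```python
from h import *
boxchk("w10")
```

```text
[ 0.5432 -0.0391  0.0165] TCP rack [-13.6   3.2] yaw -5.0 [-9.2  1.8 13.5] op 0.005277701715868102
left edge [(-15, 44.1), (0, 44.2), (15, 44.2), (30, 44.2), (45, 44.2), (60, 44.1), (75, 44.2)] S range [-16.20619389  80.09498233]
```

View pics/w10.png

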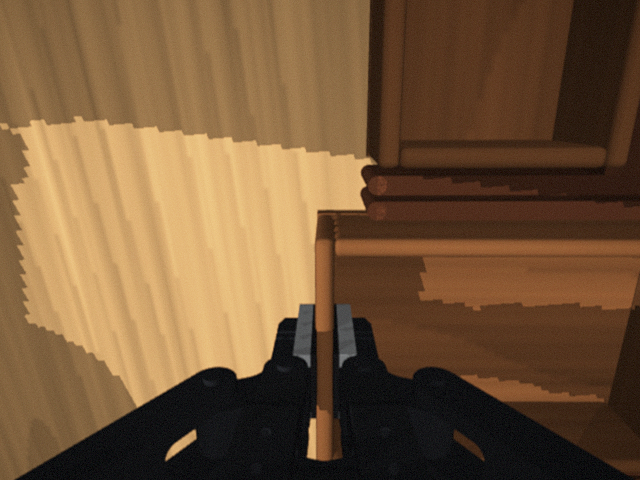

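Call:
apply_moves(
  rows=[
    [[0.006, -0.0005, 0, 0, -1], [0.006, -0.0005, 0, 0, -1], [0.005, -0.0005, 0, 0, -1], [0.002, 0, 0, 0, -1], [0.002, -0.0002, 0, 0, -1], [0, 0, 0, 0, -1]],
  ],
)

```text
time_s: 15.2
tcp_pos: [0.5615, -0.0409, 0.0165]
tool_rot: [-2.31, -2.117, 0.012]
contact_force: [-16.1, 1.0, 20.6]
opening: 0.005
```

Run:
```python
from h import *
boxchk("w11")
```

```text
[ 0.5615 -0.0409  0.0165] TCP rack [4.8 3. ] yaw -5.0 [-16.1   1.   20.6] op 0.0049536631234577575
left edge [(-1, 43.9), (14, 44.1), (29, 44.1), (44, 44.1), (59, 44.1), (74, 44.0), (89, 44.1)] S range [ 2.29985478 98.34906687]
```

Call:
apply_moves(
  rows=[
    [[-0.003, 0.0003, 0, 0, -1], [0, 0, 0, 0, -0.1], [0, 0, 0, 0, -0.1], [0, 0, 0, 0, -0.1], [0, 0, 0.02, 0, -0.1], [0, 0, 0.04, 0, -0.1], [0, 0, 0.06, 0, -0.1], [-0.04, 0.04, 0, 0, -0.1]],
  ],
)

```text
time_s: 16.25
tcp_pos: [0.5321, -0.0041, 0.1415]
tool_rot: [2.312, 2.111, 0.013]
contact_force: [0.1, 1.5, 0.4]
opening: 0.0382
```

Run:
```python
from h import *
p,S,T,Z,v=rep("w12")
b=(Z>36)&(Z<42)&(S<125)&(T<50)&(T>-50)&(S>-10)&(v<400)
print("box S",np.percentile(S[b],[0.1,.5,50,99.5]),"T",np.percentile(T[b],[.1,1,99,99.9]))
```

```text
[ 0.5321 -0.0041  0.1415] TCP rack [-27.7  37.1] yaw -5.2 [0.1 1.5 0.4] op 0.03816830464495323
box S [  1.80513068   1.89580128  56.15202826 124.22540157] T [-43.64747487 -43.08722725  44.0667143   44.28123423]
```

View pics/w12.png

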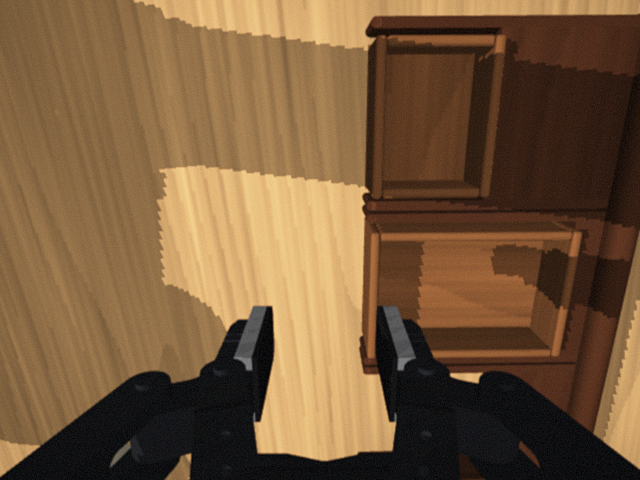

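Call:
apply_moves(
  rows=[
    [[-0.0135, 0.0446, 0, -0.041, -0.1], [-0.0135, 0.0446, 0, -0.041, -0.1], [-0.0135, 0.0446, 0, -0.041, -0.1], [-0.0135, 0.0446, 0, -0.041, -0.1], [-0.0135, 0.0446, 0, -0.041, -0.1], [-0.0135, 0.0446, 0, -0.041, -0.1], [-0.0135, 0.0446, 0, -0.041, -0.1], [-0.0135, 0.0446, 0, -0.041, -0.1], [0, 0, 0, 0, -0.1]],
  ],
)

```text
time_s: 17.42
tcp_pos: [0.4159, 0.3571, 0.1358]
tool_rot: [-2.627, -1.722, 0.0]
contact_force: [0.4, -0.1, 0.4]
opening: 0.0384
```

Run:
```python
from h import *
p,d,W,cm,s=wshot("w13")
print(s['tcp_pos'],yaw(s),rim(W,(.467,.333),.08), proj([*s['tcp_pos'][:2],.04],cm))
```

```text
[0.41590791 0.35714104 0.13578406] -23.50611728675716 (6501, [array([467.7, 334.1]), array([ 88. , 100.1]), np.float64(65.8)]) (np.float64(323.9474172560468), np.float64(246.72408948893093))
```

View pics/w13.png

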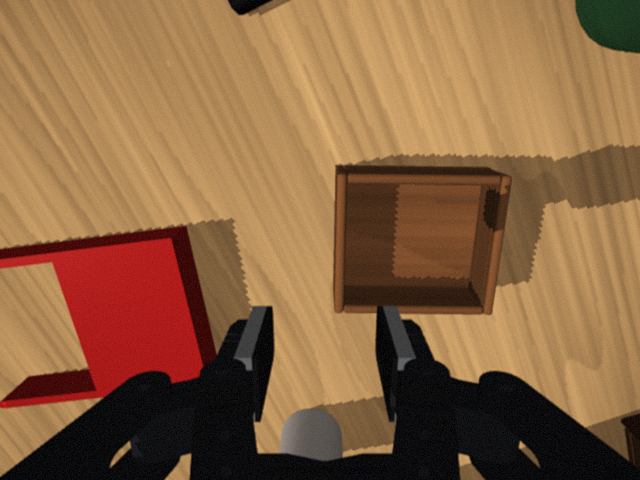

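Call:
apply_moves(
  rows=[
    [[0.0089, -0.0037, -0.04, -0.012, -0.1], [0, 0, -0.04, 0, -0.1], [0, 0, -0.025, 0, -0.1], [0, 0, -0.014, 0, -0.1], [0, 0, 0, 0, -0.1], [0, 0, 0, 0, -1], [0, 0, 0, 0, -1], [0, 0, 0, 0, -1], [0, 0, 0, 0, -1]],
  ],
)

```text
time_s: 18.6
tcp_pos: [0.4267, 0.3516, 0.0185]
tool_rot: [-2.641, -1.7, -0.003]
contact_force: [-1.2, -0.1, 6.2]
opening: 0.0051
```

Call:
apply_moves(
  rows=[
    [[0, -0.005, 0, 0.085, -1], [0, -0.005, 0, 0.085, -1], [0, -0.005, 0, 0.085, -1], [0, -0.005, 0, 0.084, -1], [0, -0.0198, 0, 0, -1], [0, -0.0198, 0, 0, -1], [0, -0.0198, 0, 0, -1], [0, -0.0198, 0, 0, -1], [0, -0.0198, 0, 0, -1], [0, -0.0198, 0, 0, -1], [0, -0.0198, 0, 0, -1], [0, -0.0198, 0, 0, -1]],
  ],
)

```text
time_s: 20.1
tcp_pos: [0.4276, 0.173, 0.0185]
tool_rot: [-2.317, -2.121, -0.008]
contact_force: [1.0, 5.9, 6.6]
opening: 0.005
```

Run:
```python
from h import *
boxchk("w14")
```

```text
[0.4276 0.173  0.0185] TCP rack [-147.3  204.4] yaw -5.06 [1.  5.9 6.6] op 0.004993086806364343
left edge [(-152, 249.1), (-137, 249.3), (-122, 249.3), (-107, 249.3), (-92, 249.3), (-77, 249.2), (-62, 249.0)] S range [-150.02104629  -51.00011878]
```

View pics/w14.png

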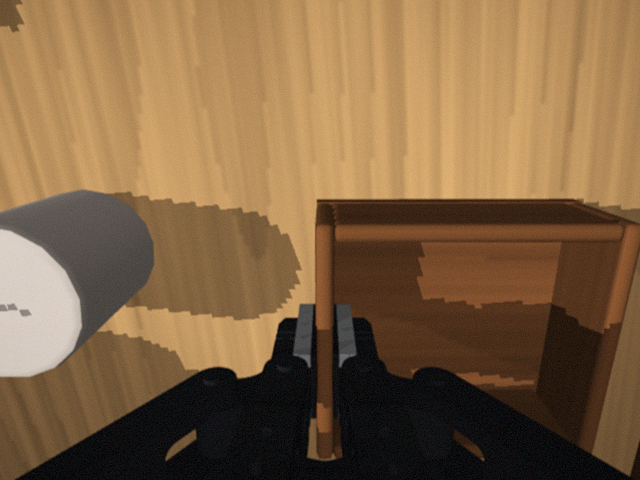

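Call:
apply_moves(
  rows=[
    [[0, -0.0198, 0, 0, -1], [0, -0.0198, 0, 0, -1], [0, -0.0198, 0, 0, -1], [0, -0.0198, 0, 0, -1], [0, -0.0198, 0, 0, -1], [0, -0.0198, 0, 0, -1], [0, -0.0198, 0, 0, -1], [0, -0.0198, 0, 0, -1], [0, -0.0198, 0, 0, -1], [0, -0.0198, 0, 0, -1], [0, -0.0198, 0, 0, -1], [0, -0.0198, 0, 0, -1]],
  ],
)

```text
time_s: 21.65
tcp_pos: [0.427, -0.0643, 0.0185]
tool_rot: [-2.316, -2.121, -0.009]
contact_force: [1.6, 8.3, 13.4]
opening: 0.0053
```

Call:
apply_moves(
  rows=[
    [[0, -0.0198, 0, 0, -1], [0, -0.0198, 0, 0, -1], [0, -0.0198, 0, 0, -1], [0, -0.0198, 0, 0, -1], [0, 0, 0, 0, -1]],
  ],
)

```text
time_s: 22.28
tcp_pos: [0.4268, -0.1463, 0.0185]
tool_rot: [2.317, 2.117, 0.001]
contact_force: [-0.1, -1.1, 9.7]
opening: 0.0052
```

Run:
```python
from h import *
boxchk("w15")
```

```text
[ 0.4268 -0.1463  0.0185] TCP rack [-120.2 -113.7] yaw -5.18 [-0.1 -1.1  9.7] op 0.005186423073319827
left edge [(-125, -68.9), (-110, -68.8), (-95, -68.8), (-80, -68.8), (-65, -68.8), (-50, -68.9), (-35, -69.1)] S range [-122.93118785  -24.05973901]
```

View pics/w15.png

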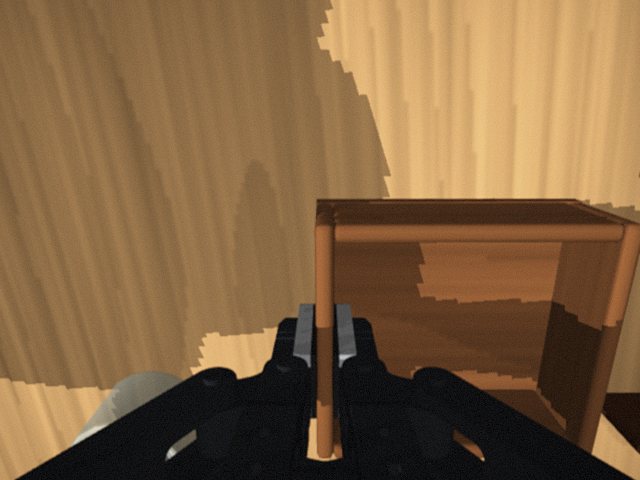

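Call:
apply_moves(
  rows=[
    [[0.005, 0.0025, 0, 0, -1], [0.0052, -0.0004, 0, 0, -1], [0.0105, -0.0009, 0, 0, -1], [0.0105, -0.0009, 0, 0, -1], [0.0105, -0.0009, 0, 0, -1], [0.0105, -0.0009, 0, 0, -1], [0.0105, -0.0009, 0, 0, -1], [0.0105, -0.0009, 0, 0, -1], [0.0105, -0.0009, 0, 0, -1], [0.0105, -0.0009, 0, 0, -1], [0.0105, -0.0009, 0, 0, -1], [0.0105, -0.0009, 0, 0, -1]],
  ],
)

```text
time_s: 23.82
tcp_pos: [0.5359, -0.1515, 0.0184]
tool_rot: [-2.315, -2.116, 0.012]
contact_force: [-15.9, 0.7, 23.5]
opening: 0.0051
```

Run:
```python
from h import *
boxchk("w16")
```

```text
[ 0.5359 -0.1515  0.0184] TCP rack [ -11.1 -109.4] yaw -5.15 [-15.9   0.7  23.5] op 0.005057866834630083
left edge [(-13, -64.5), (2, -64.5), (17, -64.5), (32, -64.6), (47, -64.6), (62, -64.6), (77, -65.0)] S range [-13.57017287  84.96846375]
```

View pics/w16.png

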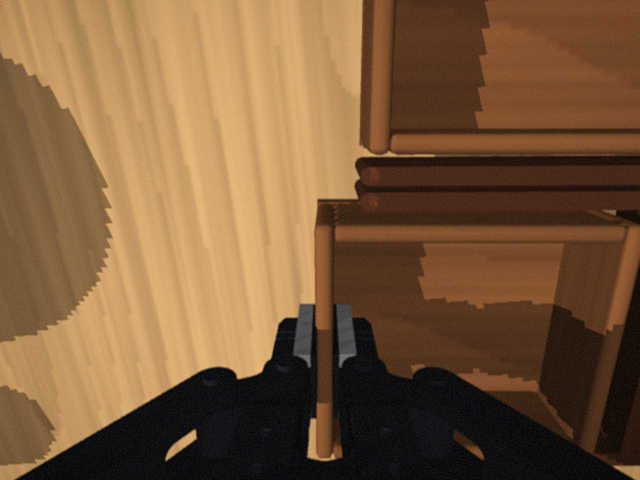

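Call:
apply_moves(
  rows=[
    [[0.004, -0.0004, 0.001, 0, -1], [0.004, -0.0003, 0.001, 0, -1], [0.004, -0.0004, 0, 0, -1], [0.003, -0.0002, 0, 0, -1], [0, 0, 0, 0, -1]],
  ],
)

```text
time_s: 24.5
tcp_pos: [0.5523, -0.1527, 0.0185]
tool_rot: [-2.314, -2.118, 0.011]
contact_force: [-10.7, -1.4, 6.3]
opening: 0.0054
```

Run:
```python
from h import *
boxchk("w17")
```

```text
[ 0.5523 -0.1527  0.0185] TCP rack [   5.3 -109.2] yaw -5.09 [-10.7  -1.4   6.3] op 0.005403847034463791
left edge [(0, -64.4), (15, -64.3), (30, -64.3), (45, -64.2), (60, -64.2), (75, -64.2), (90, -64.3)] S range [  2.73168983 101.35246422]
```

Probably home; confirm with a small extra push.

Call:
apply_moves(
  rows=[
    [[0.002, -0.0002, 0, 0, -1], [0, 0, 0, 0, -1]],
  ],
)

```text
time_s: 24.8
tcp_pos: [0.5523, -0.1527, 0.0185]
tool_rot: [-2.313, -2.116, 0.015]
contact_force: [-15.1, -1.7, 10.7]
opening: 0.0054
```

Run:
```python
from h import *
boxchk("w18")
```

```text
[ 0.5523 -0.1527  0.0185] TCP rack [   5.3 -109.2] yaw -5.1 [-15.1  -1.7  10.7] op 0.005400059042702366
left edge [(0, -64.4), (15, -64.3), (30, -64.2), (45, -64.2), (60, -64.2), (75, -64.2), (90, -64.3)] S range [  2.75136271 101.45042213]
```

Call:
apply_moves(
  rows=[
    [[-0.003, 0.0003, 0, 0, -1], [0, 0, 0, 0, -0.1], [0, 0, 0, 0, -0.1], [0, 0, 0, 0, -0.1], [0, 0, 0.02, 0, -0.1], [0, 0, 0.04, 0, -0.1], [0, 0, 0.06, 0, -0.1], [-0.04, 0.03, 0.02, 0, -0.1], [-0.03, 0.03, 0.02, 0, -0.1], [0, 0, 0, 0, -0.1]],
  ],
)

```text
time_s: 26.1
tcp_pos: [0.4845, -0.0909, 0.181]
tool_rot: [2.314, 2.123, 0.002]
contact_force: [0.8, -0.3, 0.0]
opening: 0.0386
```

Run:
```python
from h import *
p,S,T,Z,v=rep("w19")
for c,L in ((110,70),(0,130),(-110,100)):
    b=(Z>35)&(Z<42)&(S<L+15)&(S<140)&(abs(T-c)<47.5)&(S>-10)&(v<300)
    if b.sum()>50: print(c,b.sum(),"S",np.percentile(S[b],[0.1,1,50,99.5]),"T",np.percentile(T[b],[1,99]))
```

```text
[ 0.4845 -0.0909  0.181 ] TCP rack [-67.6 -53.5] yaw -4.93 [ 0.8 -0.3  0. ] op 0.038626614001969276
110 1952 S [ 1.29123272  1.62414518 36.51615567 71.06962039] T [64.80488903 86.95122009]
0 6420 S [  1.57709455   1.85243165  71.62411946 131.25298216] T [-44.01765302  43.59163155]
-110 2267 S [  1.98632205   2.22051444  53.78217691 101.65427656] T [-108.6519055   -63.97333545]
```

View pics/w19.png

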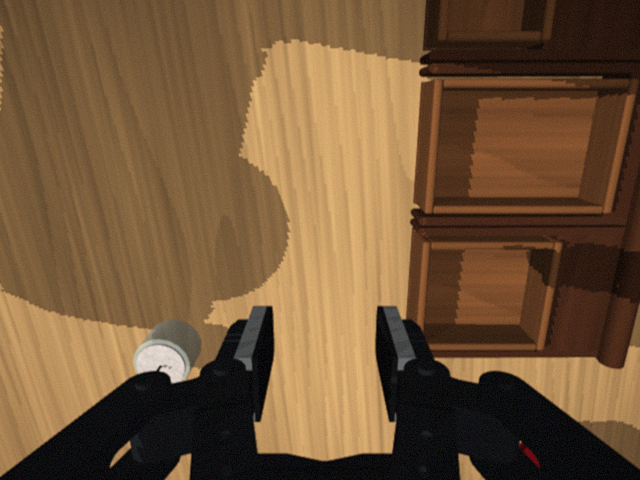

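All three are home. I'll move the arm aside for a last overall check, including the untouched items.

Call:
apply_moves(
  rows=[
    [[-0.035, 0.05, 0, 0, -0.1], [-0.035, 0.05, 0, 0, -0.1], [-0.03, 0.05, 0.01, 0, -0.1], [-0.02, 0.05, 0.02, 0, -0.1], [-0.015, 0.05, 0.02, 0, -0.1], [-0.015, 0.05, 0, 0, -0.1], [-0.015, 0.05, 0, 0, -0.1], [-0.015, 0.05, 0, 0, -0.1], [-0.015, 0.05, 0, 0, -0.1], [-0.015, 0.05, 0, 0, -0.1], [0, 0, 0, 0, -0.1], [0, 0, 0, 0, -0.1]],
  ],
)

```text
time_s: 27.65
tcp_pos: [0.2757, 0.4074, 0.2285]
tool_rot: [2.317, 2.121, -0.002]
contact_force: [0.1, -0.8, 0.7]
opening: 0.0384
```

Run:
```python
from h import *
p,d=capture("top"); cv2.imwrite("pics/t3.png",p[:,:,::-1]); W=pts(d,camera_model("top")); W[d==0]=np.nan
S,T,Z,v=edges(W)
for c,L in ((110,70),(0,130),(-110,100)):
    b=(Z>35)&(Z<42)&(S<L+8)&(S<140)&(abs(T-c)<47.5)&(S>-10)
    print(c,b.sum(),"S",np.percentile(S[b],[1,99]),"T",np.percentile(T[b],[1,99]),"z",np.median(Z[b]))
Zm=W[...,2]; m=((Zm>.012)&(Zm<.1)).astype(np.uint8)
k,l,s,c=cv2.connectedComponentsWithStats(m)
for i in range(1,k):
    if s[i,4]>200:
        q=W[l==i]; r=cv2.minAreaRect(q[:,:2].astype(np.float32)*1000); print([np.round(x,1) for x in r])
```

```text
110 202 S [ 1.46670211 72.91324658] T [ 65.45407111 152.47029839] z 38.97227527082488
0 271 S [  1.22953801 134.2093146 ] T [-43.56379642  43.87199443] z 38.40132719877324
-110 235 S [  1.56432178 102.36391943] T [-151.47344283  -64.0172089 ] z 38.435709061683866
[array([ 857.1, -214.7]), array([113.9, 220. ]), np.float64(10.2)]
[array([802.1, 248.5]), array([110.7, 152.5]), np.float64(79.9)]
[array([ 824.7, -522.8]), array([102.4,  45.8]), np.float64(55.9)]
[array([627. , 689.1]), array([272.6, 202.8]), np.float64(14.0)]
[array([640. , -51.4]), array([329.7, 169.8]), np.float64(85.2)]
[array([ 666.6, -339.9]), array([87.8, 88.6]), np.float64(30.5)]
[array([630.7, 410.7]), array([54.1, 77.1]), np.float64(46.3)]
[array([ 563.3, -613.9]), array([287.2, 223.2]), np.float64(78.1)]
[array([501.2, 517.9]), array([159.7,  47.3]), np.float64(0.4)]
[array([ 363.4, -484.6]), array([130.1,  93.2]), np.float64(13.1)]
[array([338.5, 205.9]), array([46.9, 46.4]), np.float64(71.9)]
[array([ 345.2, -192.8]), array([44.9, 44.2]), np.float64(35.9)]
[array([244.4, 366.6]), array([110.7, 148.6]), np.float64(73.7)]
[array([ 248.4, -695.6]), array([47.9, 52.8]), np.float64(0.7)]
[array([53.2, 35. ]), array([ 78.7, 187.2]), np.float64(34.5)]
```

View pics/t3.png

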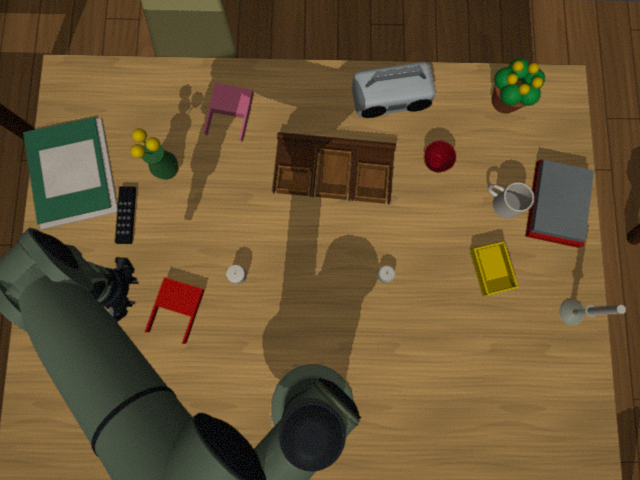

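The top view shows the three boxes in their bays (short at (294,180), long at (333,175) and mid at (372,182)). Everything else is where it started, to within the measuring error.

```bash
python3 -c "
from plant import *
print(job_done())"
```

```text
the job is handed in; nothing more can be done
None
```

All three boxes are in the bays of their own lengths, pushed against the stop blocks, and I handed the job in at about 28 s of the 72 s. I gripped each box by its near end wall and slid it along the table without lifting: short into the left bay, long into the middle, mid into the right.

**Seating:** The last pictures put the near ends about 1.2–2.2 mm inside the mouths. The stops allow 2 mm at most, so that is home to within measuring error. A further 2 mm push moved the short and mid boxes no further. I skipped that extra push on the long box, but it had already reached its stop distance under about 16 N.

**Forces and clearances:** The highest force I read was about 28 N, well under the limits. Each box sits 3–5 mm clear of its bay's side walls.

**Everything else:** The vase, bowl, candle, tealight, remote and the red, pink and yellow look-alikes measure within about 2 mm of where they started. The mug was not measured separately, but it looks unmoved in the last top picture.

**Disagreement:** Before release, the wrist camera read the mid box's near end at 2.7 mm. After release it read 2.2 mm and the top camera 1.6 mm. I put that down to calibration error.

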